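# Undo the spindle cap of the twin polisher, whichever way its thread runs

### The job

The red polishing wheel is due for a change: first push the polisher's brake lever all the way down, then unscrew the metal cap on top of the red wheel's spindle. The two spindles run opposite ways, so one cap has a normal and the other a reverse thread and nobody remembers which: if it will not turn one way, turn it the other, and unscrew it fully rather than yanking it off. Lift the cap straight off and finish while still holding it, upright and still, about 10 cm above the red wheel; leave the brake on, and leave the grey wheel's cap, the bowls and the teapot alone.

Things in the scene. Friction and masses are not known exactly. Their poses are not given: they have to be found in the camera images.
- polisher: green twin-spindle bench polisher, fixed; housing 260 (x) by 430 (y) by 85 mm high, with a 6 mm dust guard along its back edge up to 135 mm; origin: centre of its underside on the bench; x axis from its front (switches, brake lever) to its back. Vertical spindles at x = +20, y = +105 and -105 mm, each with a wheel and a cap; they do not turn
- brake (a joint): brake lever along the front of the housing's top: angle above level, 0 = fully down (brake on, end stop), up to 1.2 rad raised (off, starts 0.7 to 1.05). It turns about the polisher's x axis and stays where it is left; about 2 to 4 N on the knob, down, moves it.
- brake_knob (a point): centre of the lever's black ball knob, 28 mm across, 120 mm from the pivot; with the lever down it is at polisher x = -100, y = +85, z = 106 mm
- brake_pivot (a point): the lever's pivot, at polisher x = -100, y = -35, z = 106 mm; the arm (11 mm thick) runs from it towards the polisher's +y
- red_wheel: red solid rubber polishing wheel, diameter 150, 20 mm thick, with a steel washer (diameter 68, 3 mm) on top; fixed on either spindle; origin: centre of its underside, 100 mm above the bench; z up. Its cap seats on the washer, 23 mm above this origin.
- grey_wheel: the other wheel, grey, otherwise the same
- red_cap: the cap to take off: bright aluminium spindle cap over the red wheel, 60 mm high, about 0.15 kg; hollow skirt of diameter 52, 28 mm high, above it a round knurled grip of diameter 40, 32 mm high; origin: centre of its underside; z up along the spindle; a black index mark on top points along its x axis
- red_cap_grip (a point): mid-height of that cap's grip, 44 mm above its underside. The cap has a coarse two-start thread of unknown hand: the wrong way it turns under 0.1 rad and stops dead; the right way it turns easily, rising 4 mm over the first 0.8 rad, is free from 1.15 rad (end stop at about 1.8 rad), then lifts straight off (25 mm up clears the spindle). Before that it cannot be pulled up.
- grey_cap: the same cap over the grey wheel, with the opposite thread hand; to be left screwed on
- bowl_a: brass bowl, 136 mm across, 64 mm high, loose; origin: centre of its underside
- bowl_b: steel bowl of the same shape, loose
- teapot: steel teapot, body 136 mm across, 116 mm high, bail handle up to 181 mm, spout reaching 110 mm along its -x; loose; origin: centre of its underside

How it is judged (in metres and radians):
On the way, in this order (a step that is already met when the one before it is completed fails the run):
1. the brake lever is fully down (value of joint brake below 0.06 rad), for 0.2 s.
2. the red wheel's cap is off its spindle and lifted, the brake still on (z of red_cap in the frame of red_wheel above 0.06 m and horizontal distance between red_cap and red_wheel below 0.075 m and value of joint brake below 0.06 rad), for 0.2 s.
At the end, for the whole second after the job is handed in: Brake lever below 0.06 rad; the red wheel's cap held by the fingers alone, over 47 mm above its seat, within 75 mm of the spindle axis, within 0.3 rad of upright, at rest; the grey wheel's cap still seated; bowls and teapot within 20 mm of their starts (value of joint brake below 0.06 rad and z of red_cap in the frame of red_wheel above 0.07 m and horizontal distance between red_cap and red_wheel below 0.075 m and angle between red_cap's own z axis and vertical below 0.3 rad and linear speed of red_cap below 0.03 m/s and contact force between red_cap and the fingers above 2 N and contact force between red_cap and red_wheel below 0.1 N and contact force between red_cap and polisher below 0.1 N and z of grey_cap in the frame of grey_wheel below 0.027 m and horizontal distance between grey_cap and grey_wheel below 0.006 m and distance of each of bowl_a, bowl_b, teapot from where it was at the start of the episode below 0.02 m); the arm keeps its last pose, push and grip.
It fails at once if the red wheel's cap is turned while the brake is off (value of joint brake above 0.15 rad and angle between the x axis of red_cap and the x axis of red_wheel, either way round above 0.25 rad).
It fails at once if the cap is yanked up over its thread without being unscrewed (z of red_cap in the frame of red_wheel between 0.033 and 0.04 m and horizontal distance between red_cap and red_wheel below 0.01 m and angle between the x axis of red_cap and the x axis of red_wheel, either way round below 0.5 rad).
It fails at once if the grey wheel's cap is turned or lifted (angle between the x axis of grey_cap and the x axis of grey_wheel, either way round above 0.25 rad or distance of grey_cap from where it was at the start of the episode above 0.01 m).
It fails at once if a bowl or the teapot is pushed away or tipped (distance of any of bowl_a, bowl_b, teapot from where it was at the start of the episode above 0.03 m).
It also fails if it takes over 58 s, if anything falls off the work surface, if the arm or the gripper's body presses on something with over 40 N, if the wrist force passes 120 N, or if a joint passes its speed limit or range.

### The arm

A 6-joint arm with a two-finger parallel gripper is mounted at the origin on the work surface. World frame = base frame: x ahead of the robot, y to its left, z up, the work surface at z = 0. Lengths are in m, angles in degrees, forces in N, time in s.
With the tool pointing down it reaches from about 0.3 to 0.75 m from the base axis. Payload 8.5 kg.
Tool frame: the origin (TCP) lies at the very end of the fingers, on their centre line; the grasp point (between the pads) lies 19 mm behind it; z points along the fingers, y is the line along which they close (so a half turn about z gives the same grasp; the last joint's range is limited). The gripper opens to 85 mm and grips with 20 to 120 N. Pads are 22 mm wide; open, the fingers measure 114 mm over their backs; the gripper's body (76 mm by 85 mm) begins 54 mm behind the grasp point. The pads swing forward as they close: fully open they stand 13 mm farther back than shut.
Start: joints at [-80.002, 21.807, 74.336, -0, 83.858, -12.336], TCP at [0.209, -0.509, 0.231] pointing down, gripper open.
Joint ranges: [-178.18, 178.18], [-50.72, 133.34], [12.68, 142.11], [-81.47, 261.47], [9.98, 163.14], [-165.26, 165.26]. Speed limits (degrees/s): [136.94, 136.94, 180, 180, 180, 180].

### API

Orientations are given as a 3x3 rotation matrix whose columns are the frame's x, y, z axes.
In Python, from rig import env, optics, spotter gives the robot as it stands.
- The arm moves only by the shell command python3 -m crank 'ROWS' [FORCE]. ROWS is JSON, one flat list of numbers, 5 for each row, row after row: the finger opening in cm, from 0 to 8.54, then the shift along the tool's x, y, z in cm, then the turn about the tool's z in rad. A call has exactly 8 rows; each row shifts and turns the commanded pose from where the row before left it, along the tool's axes as they then stand; what a row does not reach is not made up. A row lasts 1/12 s, in which the tool goes at most 41.7 mm and 7.16 degrees, less where a joint would pass 70% of its speed; a pose out of reach is approached as far as the arm can. A call is refused whole if a number of a shift passes 4.17 or a number of a turn 0.125, either way. A call with a gripper value outside its range is refused whole. The fingers move at their own pace and stop on an object; FORCE is the grip in N (left out, the last holds). Time passes only in rows, so rows that do not move let the fingers close, or fill a call up. It gives the time, the measured TCP pose, the force, the opening and the grip force at its end, in the units of the state.
- env.observe(): the state, without advancing time (a new reading comes with each control period).
- optics.get_image(name): name is "scene" or "side" or "wrist"; returns a dict with "color" (400x640x3 uint8, red, green, blue), "intrinsics" (3x3 intrinsics, pixels), "pose" (4x4, takes a point from camera to world coordinates). Camera axes: x right, y up, looking along -z (the intrinsics and any distortion apply to the point x, -y, -z); pixel columns grow to the right and rows downward; lengths in m; the calibration is good to about 2 mm. A picture is of the moment at which its call begins. There is no depth.
- env.close_job(): hands the job in; it is judged then, once.
Trained networks look in a picture, given as the dict that the camera call returned (one of the last four; its "shot" number tells which), for a name from the list of things; names that differ only in an ending like _2 or _b are one class to them, and where a whole thing is asked for, a point or a joint stands for the part that bears it (a point fixed in the world has none). Each returns a list of dicts, best first, with "score" (0 to 1); they miss things now and then, are a little off and sometimes report something else, mostly with a low value. They report only what shows in the picture. A call takes as long as a camera call.
- spotter.look_for(picture, query): "at" ([column, row] as shares, 0 to 1, of the picture: columns of its width, rows of its height, amid what is visible of it).
The state is a dict: "time_s": time; "q": joint angles; "qvel": joint speeds; "joint_efforts": joint torques, N m; "position": TCP position; "tool_rot": TCP orientation; "ft_force": force on the tool from outside, world axes, zero at the start; "wrist_torque": the same for the moment, N m; "grip_width": finger opening in m; "gripper_force": force on a finger pad.
Only numpy, scipy, OpenCV 4.12 (cv2) and the standard library are available. Lean on these libraries where they do the work, as an engineer would, in place of code of your own. Each camera call takes 0.05 s, during which the arm holds its last target. There are 200 camera calls.

## Working session

There is one attempt and no reset: what is moved stays moved. The work goes in short steps, Python scripts to look and compute and a shell command to move; the robot and the scene stay as the last step left them, time stands still between calls to the robot, and variables do not carry over. Pictures are saved under pics/ and viewed, at most 10 in all, crops included, and the job is handed in when it is done.

```bash
ls; mkdir -p pics
cat > h.py <<'E'
import numpy as np, cv2
from rig import env, optics, spotter
def snap(n,f=None):
    p=optics.get_image(n)
    if f: cv2.imwrite('pics/'+f,p['color'][:,:,::-1])
    return p
def ray(p,uv):
    K=np.array(p['intrinsics']);T=np.array(p['pose'])
    d=np.linalg.inv(K)@[uv[0],uv[1],1]; d=T[:3,:3]@(d*[1,-1,-1]); return T[:3,3],d/np.linalg.norm(d)
def atz(p,uv,z):
    o,d=ray(p,uv); return o+d*(z-o[2])/d[2]
def proj(p,X):
    T=np.linalg.inv(p['pose']);c=(T@np.append(X,1))[:3]*[1,-1,-1];c=np.array(p['intrinsics'])@c;return c[:2]/c[2]
def tri(rs):
    A=sum(np.eye(3)-np.outer(d,d) for o,d in rs);b=sum((np.eye(3)-np.outer(d,d))@o for o,d in rs);return np.linalg.solve(A,b)
def find(p,q): return [(round(r['score'],2),np.round(np.array(r['at'])*[640,400],1)) for r in spotter.look_for(p,q)[:3]]
E
python3 - <<'E'
from h import *
np.set_printoptions(precision=3,suppress=True)
print(env.observe())
for n in('scene','side'):
    p=snap(n,n+'1.png'); print(n,np.array(p['pose']),[k for k in p])
    for q in('brake_knob','brake_pivot','red_wheel','grey_wheel','red_cap','grey_cap','polisher','red_cap_grip'):
        print(q,[(s,u,atz(p,u,{'brake_knob':.19,'red_wheel':.12,'grey_wheel':.12}.get(q,.15))) for s,u in find(p,q)])
E
```

```text
pics
{'time_s': 0.0, 'q': array([-80.001,  21.841,  74.385,  -0.   ,  83.858, -12.334]), 'qvel': array([-0.048,  0.009,  0.042, -0.068,  0.03 ,  0.027]), 'joint_efforts': array([ -0.002, -44.847, -23.127,  -0.   ,   0.005,   0.   ]), 'position': array([ 0.209, -0.508,  0.231]), 'tool_rot': array([[ 0.925,  0.38 , -0.   ],
       [ 0.38 , -0.925,  0.001],
       [ 0.   , -0.001, -1.   ]]), 'ft_force': array([-0.174,  1.288,  0.612]), 'wrist_torque': array([-0.031, -0.016, -0.024]), 'gripper_force': 0.0, 'grip_width': 0.08572772789900458}
scene [[-0.836 -0.432  0.337  0.932]
 [ 0.548 -0.675  0.494  0.469]
 [ 0.013  0.598  0.801  0.856]
 [ 0.     0.     0.     1.   ]] ['color', 'intrinsics', 'pose', 'shot']
brake_knob [(0.7, array([387.2, 169.4]), array([0.466, 0.073, 0.19 ]))]
brake_pivot [(0.56, array([353.4, 201. ]), array([0.571, 0.083, 0.15 ]))]
red_wheel [(0.84, array([323.4, 169.4]), array([ 0.561, -0.061,  0.12 ])), (0.58, array([355.7, 231.5]), array([0.605, 0.142, 0.12 ]))]
grey_wheel [(0.96, array([353., 231.]), array([0.609, 0.137, 0.12 ]))]
red_cap [(0.63, array([326. , 155
[... 504 characters left out ...]
   1.   ]] ['color', 'intrinsics', 'pose', 'shot']
brake_knob [(0.49, array([355. , 206.7]), array([0.453, 0.062, 0.19 ]))]
brake_pivot [(0.71, array([324.4, 236.2]), array([0.466, 0.152, 0.15 ]))]
red_wheel [(0.68, array([361.9, 199.6]), array([ 0.515, -0.059,  0.12 ]))]
grey_wheel []
red_cap [(0.98, array([356.5, 184. ]), array([ 0.547, -0.073,  0.15 ]))]
grey_cap [(0.77, array([290.4, 204.8]), array([0.608, 0.119, 0.15 ])), (0.4, array([224.7, 297.3]), array([0.486, 0.404, 0.15 ]))]
polisher [(0.71, array([325.8, 239.7]), array([0.456, 0.159, 0.15 ])), (0.33, array([291.7, 207.6]), array([0.597, 0.125, 0.15 ]))]
red_cap_grip [(0.86, array([356.8, 185.1]), array([ 0.543, -0.069,  0.15 ]))]
```

```bash
python3 -c "
import cv2,numpy as np
a=cv2.imread('pics/scene1.png');b=cv2.imread('pics/side1.png')
cv2.imwrite('pics/both.png',np.vstack([cv2.resize(a,(480,300)),cv2.resize(b,(480,300))]))"
```

```text
(no output)
```

View pics/both.png

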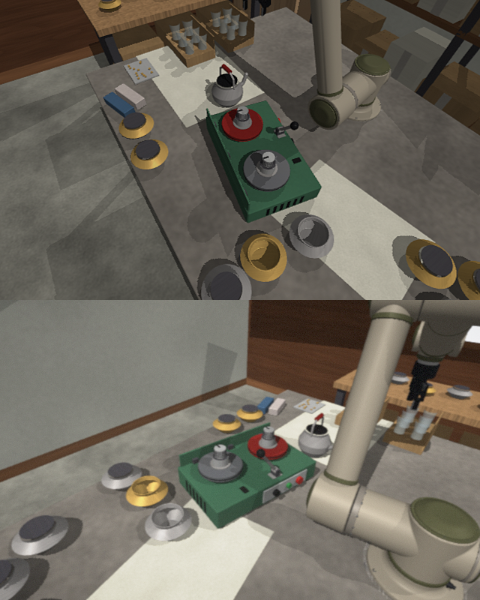

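The pictures show the polisher with the red wheel at its far right (scene ~(323,160)), the grey one nearer the camera (~(355,225)), and the knob raised at scene (387,169) and side (355,207). The teapot is beyond the red wheel. Next I triangulate.

Run:
```python
from h import *
np.set_printoptions(precision=4,suppress=True)
ps={n:snap(n) for n in('scene','side')}
X={}
for q in('brake_knob','red_cap','grey_cap','teapot','bowl_a','bowl_b'):
    f={n:find(p,q) for n,p in ps.items()}
    print(q,f)
    try:
        X[q]=tri([ray(p,f[n][0][1]) for n,p in ps.items()]);print(X[q],[proj(p,X[q])-f[n][0][1] for n,p in ps.items()])
    except Exception as e:print(e)
r,g=X['red_cap'],X['grey_cap']
d=(g-r)[:2];print('dist',np.linalg.norm(d));y=d/np.linalg.norm(d);x=np.array([y[1],-y[0]])
c=(r+g)[:2]/2-.02*x
print('c',c,'x',x,'yaw',np.arctan2(x[1],x[0]),'pivot',c-.1*x-.035*y,'knobdown',c-.1*x+.085*y)
k=X['brake_knob'];pv=c-.1*x-.035*y
print('angle',np.arctan2(k[2]-.106,(k[:2]-pv)@y), 'len',np.hypot(k[2]-.106,(k[:2]-pv)@y),'off',(k[:2]-pv)@x)
```

```text
brake_knob {'scene': [(0.67, array([385.8, 171.6]))], 'side': [(0.77, array([353.9, 206. ]))]}
[0.4618 0.0627 0.1811] [array([-0.4652, -3.1731]), array([-2.417 ,  2.3947])]
red_cap {'scene': [(0.9, array([323.3, 153.6]))], 'side': [(0.65, array([358. , 181.9]))]}
[ 0.5481 -0.0826  0.1527] [array([0.0489, 0.3471]), array([ 0.2259, -0.2494])]
grey_cap {'scene': [(0.59, array([357.3, 217.5]))], 'side': [(0.62, array([291.9, 205.4]))]}
[0.5947 0.1283 0.1575] [array([-0.1929, -0.8413]), array([-0.6113,  0.5378])]
teapot {'scene': [(0.74, array([304.1, 117.2]))], 'side': [(0.65, array([418.9, 187.1]))]}
[ 0.4687 -0.3097  0.0693] [array([0.1815, 1.6119]), array([ 1.0563, -1.2568])]
bowl_a {'scene': [(0.97, array([351.7, 345.4])), (0.62, array([415.1, 313.8]))], 'side': [(0.72, array([224.9, 294.1])), (0.61, array([192.9, 256. ]))]}
[ 0.7085  0.2944 -0.1152] [array([-1.5112, -4.5595]), array([-3.7905,  2.3342])]
bowl_b {'scene': [(0.97, array([351.7, 345.4])), (0.62, array([415.1, 313.8]))], 'side': [(0.72, array([224.9, 294.1])), (0.61, array([192.9, 256. ]))]}
[ 0.7085  0.2944 -0.1152] [array([-1.5112, -4.5595]), array([-3.7905,  2.3342])]
dist 0.21597343752723652
c [0.5519 0.0272] x [ 0.9764 -0.216 ] yaw -0.21772114263447986 pivot [0.4467 0.0146] knobdown [0.4726 0.1318]
angle 0.9820094641247498 len 0.09033663713816947 off 0.004407505220742345
```

```bash
python3 -m crank '[0,0,0,-0.7,-0.12, 0,0,0,-0.7,-0.12, 0,0,0,-0.7,-0.12, 0,0,0,-0.7,-0.12, 0,0,0,-0.7,-0.12, 0,0,0,-0.7,-0.12, 0,0,0,-0.7,-0.12, 0,0,0,-0.7,-0.12]' 40
cat >> h.py <<'E'
def to(P):
    s=env.observe();R=np.array(s['tool_rot']);print('t',round(s['time_s'],2),'pos',np.round(s['position'],4),'yaw',round(float(np.arctan2(R[1,0],R[0,0])),3),'q6',s['q'][5],'F',np.round(s['ft_force'],1),'T',np.round(s['wrist_torque'],2),'w',s['grip_width'],s['gripper_force'])
    for p in np.atleast_2d(P): print(' to',p,'tool cm',np.round(R.T@(p-s['position'])*100,2))
PIV=np.array([.4467,.0146,.106]);PY=np.array([.216,.9764,0])
def arc(a,up=.014): return PIV+.12*(np.cos(a)*PY+np.sin(a)*np.array([0,0,1]))+[0,0,up]
E
python3 -c "
from h import *
to([arc(1.0,.014+.035)]);print([np.round(arc(a),4) for a in (1.,.8,.6,.4,.2,0)])"
```

```text
time_s: 2.27
position: [0.209, -0.5087, 0.2877]
tool_rot: [[0.213, 0.977, -0.0], [0.977, -0.213, 0.0], [0.0, -0.0, -1.0]]
ft_force: [-0.2, 0.1, -0.6]
grip_width: 0.0003
gripper_force: 0.0
t 2.27 pos [ 0.209  -0.5087  0.2877] yaw 1.356 q6 -67.67986606702603 F [-0.2  0.1 -0.6] T [-0.05 -0.03 -0.06] w 0.000290227988347446 0.0
 to [0.46070464 0.07790614 0.25597652] tool cm [62.68 12.07  3.17]
[array([0.4607, 0.0779, 0.221 ]), array([0.4648, 0.0962, 0.2061]), array([0.4681, 0.1113, 0.1878]), array([0.4706, 0.1225, 0.1667]), array([0.4721, 0.1294, 0.1438]), array([0.4726, 0.1318, 0.12  ])]
```

```bash
for i in 1; do python3 -m crank '[0,3.9,0.75,0,0, 0,3.9,0.75,0,0, 0,3.9,0.75,0,0, 0,3.9,0.75,0,0, 0,3.9,0.75,0,0, 0,3.9,0.75,0,0, 0,3.9,0.75,0,0, 0,3.9,0.75,0,0]'; python3 -m crank '[0,3.9,0.75,0,0, 0,3.9,0.75,0,0, 0,3.9,0.75,0,0, 0,3.9,0.75,0,0, 0,3.9,0.75,0,0, 0,3.9,0.75,0,0, 0,3.9,0.75,0,0, 0,0,0,0,0]'; done
python3 - <<'E'
from h import *
to([arc(1.0,.049)])
for n in('scene','side','wrist'):
    p=snap(n,n+'2.png');print(n,find(p,'brake_knob'),find(p,'red_cap'),'pred knob .98',proj(p,arc(.98,0)),'tcp',proj(p,env.observe()['position']))
a=cv2.imread('pics/scene2.png')[60:260,240:480];b=cv2.imread('pics/side2.png')[120:320,240:480];c=cv2.imread('pics/wrist2.png')
cv2.imwrite('pics/c2.png',np.hstack([np.vstack([cv2.resize(a,(360,300)),cv2.resize(b,(360,300))]),cv2.copyMakeBorder(cv2.resize(c,(440,275)),0,325,0,0,0)]))
E
```

```text
time_s: 2.93
position: [0.3362, -0.2156, 0.2875]
tool_rot: [[0.22, 0.976, 0.0], [0.976, -0.22, -0.0], [-0.0, 0.001, -1.0]]
ft_force: [1.1, -0.3, 0.2]
grip_width: 0.0001
gripper_force: 0.0
time_s: 3.6
position: [0.4482, 0.0427, 0.2872]
tool_rot: [[0.213, 0.977, 0.001], [0.977, -0.213, 0.002], [0.002, 0.0, -1.0]]
ft_force: [-1.2, -0.3, 0.4]
grip_width: -0.0001
gripper_force: 0.0
t 3.6 pos [0.4482 0.0427 0.2872] yaw 1.356 q6 2.5302616699473406 F [-1.2 -0.3  0.4] T [0.03 0.02 0.02] w -0.00010625035071939365 0.0
 to [0.46070464 0.07790614 0.25597652] tool cm [3.7  0.48 3.13]
scene [(0.46, array([388.4, 169.2]))] [(0.8, array([324.5, 155.8])), (0.25, array([345.8, 198.6]))] pred knob .98 [391.75835906 166.05980612] tcp [390.69679329 127.85167509]
side [(0.65, array([351.8, 207.3]))] [(0.87, array([355.6, 182.5])), (0.5, array([352.2, 209.8]))] pred knob .98 [347.76090699 202.93362273] tcp [367.47105847 166.50434272]
wrist [(0.61, array([328. , 150.6]))] [(0.58, array([463. , 290.4]))] pred knob .98 [327.31951848 142.23570667] tcp [320.75764002 267.95862388]
```

View pics/c2.png

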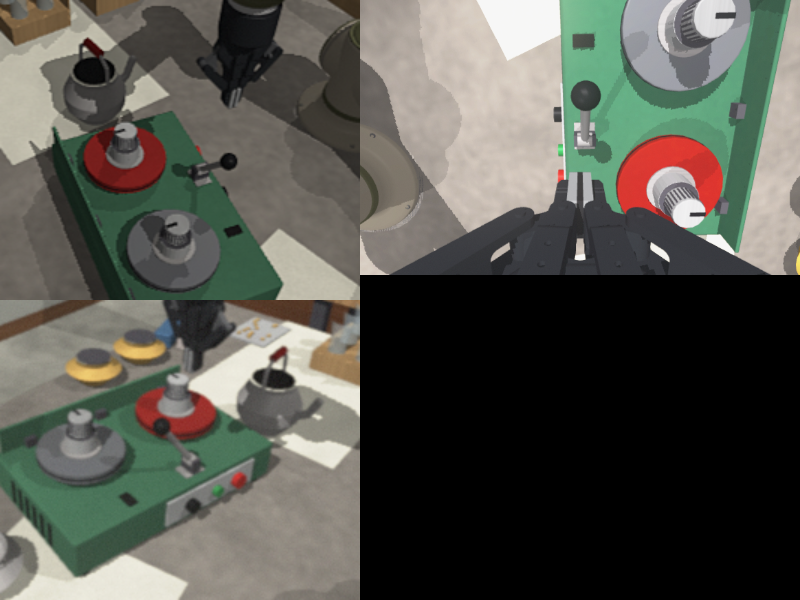

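The knob appears where my model with a ≈ 0.98 rad predicts (scene (393,167), side (348,204), wrist (329,138)). I press along the arc; tool x lies along the polisher's y.

```bash
python3 -m crank '[0,0.7,0.08,0.4,0, 0,0.7,0.08,0.4,0, 0,0.7,0.08,0.5,0, 0,0.7,0.08,0.5,0, 0,0.5,0.08,0.6,0, 0,0.4,0.08,0.6,0, 0,0.94,0,0.75,0, 0,0.94,0,0.75,0]'
python3 -m crank '[0,0.77,0,0.91,0, 0,0.77,0,0.91,0, 0,0.58,0,1.05,0, 0,0.57,0,1.06,0, 0,0.36,0,1.14,0, 0,0.35,0,1.15,0, 0,0.12,0,1.19,0, 0,0.12,0,1.0,0]'
python3 -c "
from h import *
to([arc(0)])"
```

```text
time_s: 4.72
position: [0.464, 0.0915, 0.2415]
tool_rot: [[0.22, 0.976, -0.0], [0.976, -0.22, 0.0], [0.0, -0.0, -1.0]]
ft_force: [-0.6, -0.2, -0.8]
grip_width: 0.0001
gripper_force: 0.0
time_s: 5.38
position: [0.4716, 0.127, 0.1568]
tool_rot: [[0.219, 0.976, -0.001], [0.976, -0.219, -0.0], [-0.0, -0.001, -1.0]]
ft_force: [0.3, -0.1, -0.5]
grip_width: -0.0002
gripper_force: 0.0
t 5.38 pos [0.4716 0.127  0.1568] yaw 1.35 q6 13.78290181110939 F [ 0.3 -0.1 -0.5] T [ 0.02 -0.02 -0.04] w -0.000234090964403585 0.0
 to [0.47262  0.131768 0.12    ] tool cm [ 0.49 -0.    3.68]
```

Run:
```python
from h import *
a=snap('side','s3.png')['color'][120:320,240:480];b=snap('scene')['color'][60:260,240:480]
cv2.imwrite('pics/c3.png',np.hstack([cv2.resize(i,(390,325)) for i in(a,b)])[:,:,::-1])
```

```text
(no output)
```

View pics/c3.png

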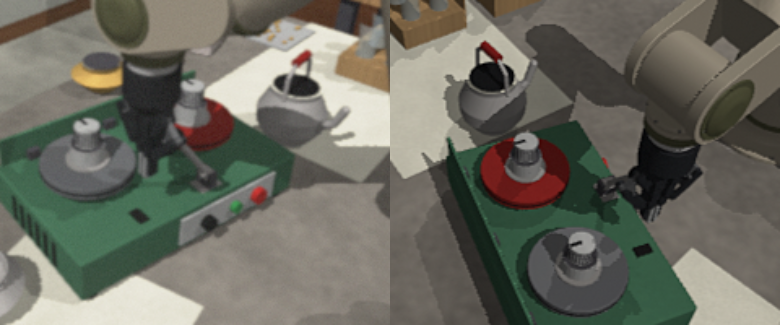

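The lever is still raised and the fingers are just outside the knob: I stayed 3.5 cm too high. I'll back up and redo the arc.

```bash
python3 -m crank '[0,0,0,-2.2,0, 0,0,0,-2.2,0, 0,0,0,-2.2,0, 0,0,0,-2.2,0, 0,-1.7,0,0,0, 0,-1.7,0,0,0, 0,-1.6,0,0,0, 0,0,0,0,0]'
python3 -c "
from h import *
to([arc(1.0)])"
```

```text
time_s: 6.15
position: [0.4607, 0.076, 0.2467]
tool_rot: [[0.221, 0.975, 0.001], [0.975, -0.221, -0.001], [-0.0, 0.001, -1.0]]
ft_force: [1.3, 0.1, 0.4]
grip_width: 0.0
gripper_force: 0.0
t 6.15 pos [0.4607 0.076  0.2467] yaw 1.348 q6 7.58502259305247 F [1.3 0.1 0.4] T [0.04 0.05 0.01] w 4.9656431575071206e-05 0.0
 to [0.46070464 0.07790614 0.22097652] tool cm [ 0.19 -0.05  2.57]
```

```bash
python3 -m crank '[0,0,0,0.9,0, 0,0,0,0.9,0, 0,0,0,0.8,0, 0,0.7,0,0.75,0, 0,0.94,0,0.75,0, 0,0.77,0,0.91,0, 0,0.77,0,0.91,0, 0,0.3,0,0.5,0]'
python3 -c "
from h import *
to([arc(.5),arc(0)])"
```

```text
time_s: 6.82
position: [0.4686, 0.1132, 0.1808]
tool_rot: [[0.218, 0.976, -0.0], [0.976, -0.218, 0.001], [0.001, -0.001, -1.0]]
ft_force: [0.5, 2.0, 2.6]
grip_width: -0.0001
gripper_force: 1.7
t 6.82 pos [0.4686 0.1132 0.1808] yaw 1.351 q6 12.006257471829272 F [0.5 2.  2.6] T [ 0.41 -0.03  0.  ] w -0.00014442501102583143 1.6843926161527634
 to [0.46944694 0.11742459 0.17753106] tool cm [ 0.43 -0.01  0.33]
 to [0.47262  0.131768 0.12    ] tool cm [ 1.89 -0.01  6.08]
```

```bash
python3 -m crank '[0,0.4,0,0.8,0, 0,0.4,0,0.9,0, 0,0.35,0,1.0,0, 0,0.3,0,1.0,0, 0,0.2,0,1.0,0, 0,0.1,0,0.9,0, 0,0.05,0,0.4,0, 0,0,0,0.1,0]'
python3 -c "
from h import *
to([arc(0)])"
```

```text
time_s: 7.48
position: [0.4721, 0.1289, 0.12]
tool_rot: [[0.219, 0.976, -0.002], [0.976, -0.219, -0.0], [-0.001, -0.002, -1.0]]
ft_force: [0.1, -0.0, 0.7]
grip_width: -0.0
gripper_force: 0.2
t 7.48 pos [0.4721 0.1289 0.12  ] yaw 1.35 q6 14.060291263474715 F [ 0.1 -0.   0.7] T [-0.02  0.01 -0.02] w -2.9477405956961822e-05 0.20695093553513288
 to [0.47262  0.131768 0.12    ] tool cm [ 0.29 -0.01  0.  ]
```

```bash
python3 -m crank '[0,0,0,0.1,0, 0,0,0,0.1,0, 0,0,0,0.1,0, 0,0,0,0.1,0, 0,0,0,0,0, 0,0,0,0,0, 0,0,0,0,0, 0,0,0,0,0]'
```

```text
time_s: 8.15
position: [0.4725, 0.1289, 0.1191]
tool_rot: [[0.219, 0.976, 0.002], [0.976, -0.219, -0.0], [0.0, 0.002, -1.0]]
ft_force: [-7.4, -0.9, 20.5]
grip_width: -0.0003
gripper_force: 9.9
```

The end stop is felt (20 N on the knob). I lift off and go over the red cap.

```bash
python3 -m crank '[0,0,0,-3,0, 0,0,0,-3.5,0, 0,0,0,-3.5,0, 0,0,0,-3.5,0, 8.5,0,0,0,0, 8.5,0,0,0,0, 8.5,0,0,0,0, 8.5,0,0,0,0]'
python3 -m crank '[8.5,-2.4,1.5,0,0, 8.5,-2.4,1.5,0,0, 8.5,-2.4,1.5,0,0, 8.5,-2.4,1.5,0,0, 8.5,-2.4,1.5,0,0, 8.5,-2.4,1.5,0,0, 8.5,-2.4,1.5,0,0, 8.5,-2.2,1.5,0,0]'
python3 - <<'E'
from h import *
for n in('scene','side','wrist'):
    p=snap(n,n+'4.png');print(n,find(p,'brake_knob'),[(s,u,atz(p,u,.183)) for s,u in find(p,'red_cap')],'pred knob 0',proj(p,arc(0,0)),'cap top',proj(p,[.548,-.083,.183]))
to([.548,-.083,.153])
a=cv2.imread('pics/scene4.png')[60:260,240:480];b=cv2.imread('pics/side4.png')[120:320,240:480];c=cv2.imread('pics/wrist4.png')
cv2.imwrite('pics/c4.png',np.hstack([np.vstack([cv2.resize(a,(240,200)),cv2.resize(b,(240,200))]),c[:,100:600]]))
E
```

```text
time_s: 8.82
position: [0.472, 0.1289, 0.2509]
tool_rot: [[0.219, 0.976, -0.002], [0.976, -0.219, -0.0], [-0.001, -0.002, -1.0]]
ft_force: [-0.2, 0.5, -0.9]
grip_width: 0.0479
gripper_force: 0.0
time_s: 9.48
position: [0.5479, -0.0843, 0.2507]
tool_rot: [[0.22, 0.976, -0.002], [0.976, -0.22, 0.001], [0.0, -0.003, -1.0]]
ft_force: [0.2, 0.5, 0.7]
grip_width: 0.0849
gripper_force: 0.0
scene [(0.5, array([386.7, 187.9]))] [(0.64, array([323.6, 153.5]), array([ 0.56323538, -0.05972135,  0.183     ]))] pred knob 0 [394.76960433 207.25932822] cap top [323.52833297 145.64301038]
side [(0.83, array([347.2, 235.6]))] [(0.86, array([358.7, 183.1]), array([ 0.51486191, -0.03629932,  0.183     ]))] pred knob 0 [327.592938   245.38082424] cap top [359.18798445 172.02716104]
wrist [(0.73, array([163.7,  65.4]))] [(0.78, array([321.3, 200. ]), array([ 0.55050671, -0.07043209,  0.183     ])), (0.56, array([282.7,  93.3]), array([ 0.542889  , -0.00384874,  0.183     ]))] pred knob 0 [145.15097841 -84.81816957] cap top [321.7753577  219.47962241]
t 9.93 pos [ 0.5477 -0.0817  0.2521] yaw 1.351 q6 -8.14626960167397 F [ 0.9 -0.9 -0.1] T [ 0.   -0.01  0.05] w 0.08509183546140071 0.0
 to [ 0.548 -0.083  0.153] tool cm [-0.12  0.06  9.91]
```

View pics/c4.png

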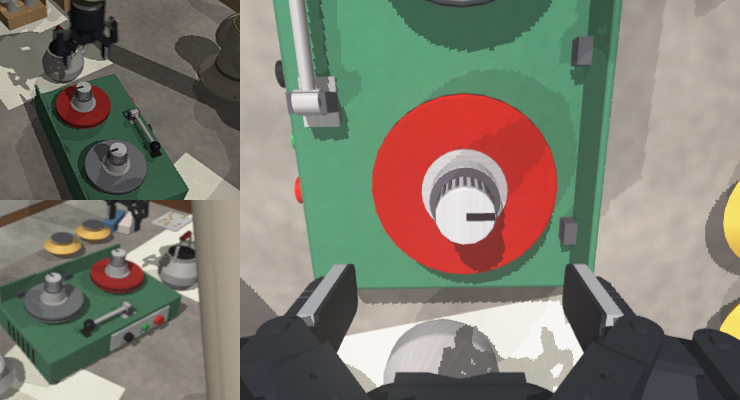

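The picture shows the lever level, and the cap's top at wrist (327,215), about 5 px right of and 4 px above my prediction. I correct by +0.4 cm in y and +0.15 cm in x while descending.

```bash
python3 -m crank '[8.5,0.05,0.1,1.2,0, 8.5,0.05,0.1,1.2,0, 8.5,0.05,0.1,1.2,0, 8.5,0,0.1,1.2,0, 8.5,0,0,1.2,0, 8.5,0,0,1.2,0, 8.5,0,0,1.2,0, 8.5,0,0,1.1,0]'
python3 -m crank '[8.5,0,0,0.2,0, 5.5,0,0,0,0, 5.5,0,0,0,0, 5.5,0,0,0,0, 5.5,0,0,0,0, 5.5,0,0,0,0, 5.5,0,0,0,0, 5.5,0,0,0,0]'
python3 - <<'E'
from h import *
to([.552,-.081,.153])
p=snap('wrist','w5.png');print(find(p,'red_cap'))
for X in ([.552,-.081,.183],[.548,-.083,.183]): print(proj(p,X))
q=snap('side')
cv2.imwrite('pics/c5.png',np.hstack([p['color'][:,120:540],cv2.resize(q['color'][120:260,280:420],(380,380),interpolation=2)[:400] if 0 else cv2.copyMakeBorder(cv2.resize(q['color'][120:260,280:420],(360,360)),0,40,0,0,0)])[:,:,::-1])
E
```

```text
time_s: 10.6
position: [0.552, -0.0814, 0.1565]
tool_rot: [[0.218, 0.976, -0.0], [0.976, -0.218, 0.0], [0.0, -0.0, -1.0]]
ft_force: [0.5, -0.5, 0.4]
grip_width: 0.0847
gripper_force: 0.0
time_s: 11.27
position: [0.5522, -0.0821, 0.1552]
tool_rot: [[0.219, 0.976, 0.0], [0.976, -0.219, -0.0], [-0.0, 0.0, -1.0]]
ft_force: [-0.5, 0.0, 0.5]
grip_width: 0.0551
gripper_force: 0.0
t 11.27 pos [ 0.5522 -0.0821  0.1552] yaw 1.35 q6 -7.942264403059694 F [-0.5  0.   0.5] T [-0.02  0.05 -0.01] w 0.055141691542509565 0.0
 to [ 0.552 -0.081  0.153] tool cm [ 0.1  -0.04  0.22]
[(0.98, array([317.5, 268. ])), (0.24, array([284.8,  94. ]))]
[319.58959307 300.90902717]
[310.27898347 307.59370584]
```

View pics/c5.png

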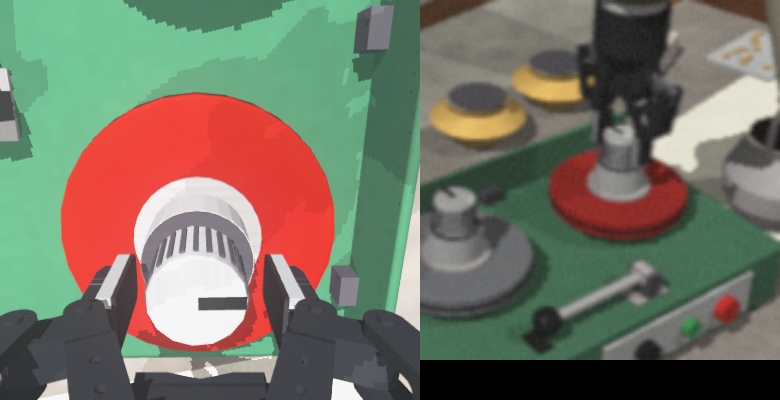

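The cap's top is at wrist (316,297) and the finger midline at ~(321,·), so I shift y −0.15 and x +0.2 cm and close.

```bash
python3 -m crank '[5.5,0.1,-0.1,0,0, 5.5,0.1,-0.05,0.1,0, 5.5,0,0,0,0, 3,0,0,0,0, 3,0,0,0,0, 3,0,0,0,0, 3,0,0,0,0, 3,0,0,0,0]' 60
python3 -m crank '[3,0,0,0,0.03, 3,0,0,0,0.03, 3,0,0,0,0.03, 3,0,0,0,0.03, 3,0,0,0,0.03, 3,0,0,0,0.02, 3,0,0,0,0, 3,0,0,0,0]'
python3 -c "
from h import *
to([.552,-.081,.153])"
```

```text
time_s: 12.08
position: [0.5513, -0.0798, 0.1543]
tool_rot: [[0.219, 0.976, 0.001], [0.976, -0.219, -0.0], [0.0, 0.001, -1.0]]
ft_force: [0.1, 1.1, 3.4]
grip_width: 0.0373
gripper_force: 60.3
time_s: 12.75
position: [0.5515, -0.0799, 0.1547]
tool_rot: [[0.381, 0.925, 0.001], [0.925, -0.381, -0.001], [0.0, 0.002, -1.0]]
ft_force: [-0.6, 0.1, 5.3]
grip_width: 0.0377
gripper_force: 60.8
t 12.75 pos [ 0.5515 -0.0799  0.1547] yaw 1.18 q6 1.9852105563488174 F [-0.6  0.1  5.3] T [0.04 0.   0.07] w 0.03774659976917746 60.803993940353394
 to [ 0.552 -0.081  0.153] tool cm [-0.08  0.09  0.17]
```

It turns freely clockwise with no torque (reverse thread). I continue, following the rise.

```bash
python3 -m crank '[3,0,0,-0.13,0.08, 3,0,0,-0.04,0.08, 3,0,0,-0.04,0.08, 3,0,0,-0.04,0.08, 3,0,0,-0.04,0.08, 3,0,0,-0.04,0.08, 3,0,0,0,0, 3,0,0,0,0]'
python3 -c "
from h import *
to([.552,-.081,.153])"
```

```text
time_s: 13.42
position: [0.5512, -0.0799, 0.1573]
tool_rot: [[0.763, 0.646, 0.0], [0.646, -0.763, -0.0], [0.0, 0.0, -1.0]]
ft_force: [0.6, -0.3, 0.4]
grip_width: 0.0374
gripper_force: 60.4
t 13.42 pos [ 0.5512 -0.0799  0.1573] yaw 0.702 q6 29.35043834734991 F [ 0.6 -0.3  0.4] T [-0.04 -0.16 -0.05] w 0.037354915822006236 60.35601854324341
 to [ 0.552 -0.081  0.153] tool cm [-0.01  0.14  0.43]
```

```bash
python3 -m crank '[3,0,0,-0.04,0.1, 3,0,0,-0.04,0.1, 3,0,0,-0.03,0.1, 3,0,0,-0.02,0.1, 3,0,0,0,0.1, 3,0,0,0,0.1, 3,0,0,0,0.1, 3,0,0,0,0.08]'
python3 -c "
from h import *
to([.552,-.081,.153])
p=snap('wrist','w6.png');cv2.imwrite('pics/c6.png',p['color'][150:,120:540,::-1])"
```

```text
time_s: 14.08
position: [0.5516, -0.0801, 0.1584]
tool_rot: [[0.997, -0.083, 0.001], [-0.083, -0.997, -0.001], [0.001, 0.0, -1.0]]
ft_force: [3.2, -0.8, -2.2]
grip_width: 0.0376
gripper_force: 60.2
t 14.08 pos [ 0.5516 -0.0801  0.1584] yaw -0.083 q6 74.30862855798988 F [ 3.2 -0.8 -2.2] T [-0.23 -0.62  0.06] w 0.03762304300984051 60.170713663101196
 to [ 0.552 -0.081  0.153] tool cm [0.04 0.08 0.54]
```

View pics/c6.png

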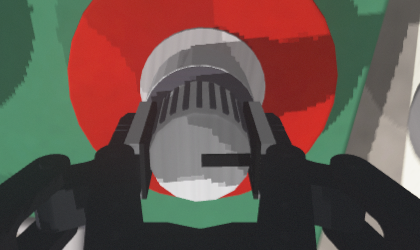

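The mark still points along tool +y (crop (225,160)), so the cap turned with the gripper by 1.43 rad and is free. I lift it gently at first.

```bash
python3 -m crank '[3,0,0,-0.1,0, 3,0,0,-0.2,0, 3,0,0,-0.3,0, 3,0,0,-0.3,0, 3,0,0,-0.3,0, 3,0,0,-0.3,0, 3,0,0,-0.3,0, 3,0,0,-0.3,0]'
python3 -c "
from h import *
to([.552,-.081,.260])"
```

```text
time_s: 14.8
position: [0.5506, -0.0793, 0.1798]
tool_rot: [[0.997, -0.079, -0.002], [-0.079, -0.997, 0.001], [-0.002, -0.001, -1.0]]
ft_force: [-0.4, -0.4, -2.0]
grip_width: 0.0375
gripper_force: 60.6
t 14.8 pos [ 0.5506 -0.0793  0.1798] yaw -0.079 q6 74.13367044701728 F [-0.4 -0.4 -2. ] T [ 0.01 -0.03 -0.02] w 0.03752748935626671 60.56283116340637
 to [ 0.552 -0.081  0.26 ] tool cm [ 0.14  0.15 -8.02]
```

```bash
python3 -m crank '[3,0,0,-0.8,0, 3,0,0,-1.2,0, 3,0,0,-1.2,0, 3,0,0,-1.2,0, 3,0,0,-1.2,0, 3,0,0,-1,0, 3,0,0,-0.7,0, 3,0,0,-0.3,0]'
python3 -m crank '[3,0,0,0,0, 3,0,0,0,0, 3,0,0,0,0, 3,0,0,0,0, 3,0,0,0,0, 3,0,0,0,0, 3,0,0,0,0, 3,0,0,0,0]'
python3 -c "
from h import *
to([.552,-.081,.260])
a=snap('scene')['color'][60:260,240:480];b=snap('side')['color'][100:300,240:480]
cv2.imwrite('pics/c7.png',np.hstack([cv2.resize(i,(390,325)) for i in(a,b)])[:,:,::-1])"
```

```text
time_s: 15.47
position: [0.5511, -0.0796, 0.257]
tool_rot: [[0.997, -0.08, 0.001], [-0.08, -0.997, -0.0], [0.001, 0.0, -1.0]]
ft_force: [0.0, 0.2, -2.3]
grip_width: 0.0373
gripper_force: 60.6
time_s: 16.13
position: [0.5511, -0.0798, 0.2556]
tool_rot: [[0.997, -0.08, -0.0], [-0.08, -0.997, 0.0], [-0.0, -0.0, -1.0]]
ft_force: [0.5, 0.4, -2.2]
grip_width: 0.0374
gripper_force: 60.6
t 16.13 pos [ 0.5511 -0.0798  0.2556] yaw -0.08 q6 74.17634641196418 F [ 0.5  0.4 -2.2] T [ 0.06  0.   -0.05] w 0.03741740230760801 60.56578516960144
 to [ 0.552 -0.081  0.26 ] tool cm [ 0.1   0.11 -0.44]
```

View pics/c7.png

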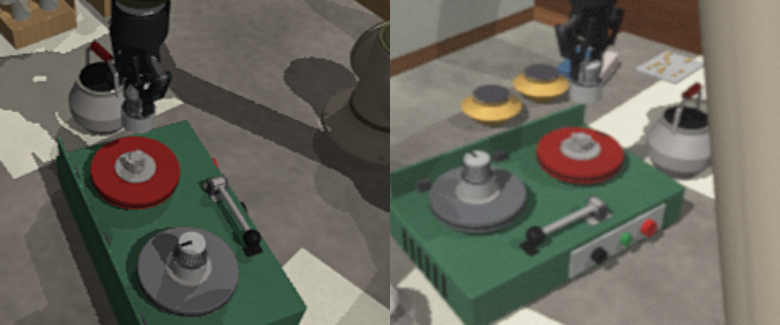

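The cap is held upright above the bare red spindle (scene crop (138,118)). The lever is level and everything else is untouched, so I hand in.

```bash
python3 -c "
from rig import env
print(env.close_job())"
```

```text
the job is handed in; nothing more can be done
None
```

The job is handed in at about 16 s of the 58 s: the brake lever is down to its stop, and the red cap (reverse thread, unscrewed clockwise by about 1.4 rad) is held upright and still about 10 cm above the red wheel; no verdict came back.

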